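Close the objective case: flap down, then lid

ROBOT

A 7-joint arm with a two-finger parallel gripper is mounted at the origin on the work surface. World frame = base frame: x ahead of the robot, y to its left, z up, the work surface at z = 0. Lengths are in m, angles in rad, forces in N, time in s.
With the tool pointing down it reaches from about 0.425 to 0.95 m from the base axis. Payload 4.7 kg.
Tool frame: the origin (TCP) lies between the finger pads; the fingertips stand 25 mm ahead of it and the grasp point (between the pads) lies 6 mm ahead of it; z points along the fingers, y is the line along which they close (so a half turn about z gives the same grasp; the last joint's range is limited). The gripper opens to 85 mm and grips with 20 to 120 N. Pads are 22 mm wide; open, the fingers measure 114 mm over their backs; the gripper's body (76 mm by 85 mm) begins 54 mm behind the grasp point. The pads swing forward as they close: fully open they stand 13 mm farther back than shut.
Start: joints at [1.315, 0.469, -0.049, 1.532, 0.024, 1.141, -0.082], TCP at [0.152, -0.658, 0.256] pointing down, gripper open.
Joint ranges: [-2.59, 2.59], [-0.33, 1.99], [-1.39, 1.29], [0.1, 2.45], [-1.04, 4.18], [0.21, 1.99], [-2.66, 2.66]. Speed limits (rad/s): [2.57, 2.57, 3.14, 3.14, 3.14, 3.14, 3.14].

INTERFACE

Orientations are given as a 3x3 rotation matrix whose columns are the frame's x, y, z axes.
In Python, from rig import * gives the robot as it stands. Calls block until the motion is done:
- movep(position, orientation): joint-space move of the TCP to a pose.
- move_l(position, attitude=None, feed=0.15, until_force=None): straight line of the TCP; attitude=None keeps the orientation; feed is the mean speed in m/s. With until_force (N) it stops when the force on the tool has changed by that much, and returns True; else False.
- move_joints(angles): joint-space move.
- command_gripper(opening, newtons=None): finger opening in m; newtons is the grip in N (None keeps the last); returns when the fingers have stopped.
- sleep(seconds).
- inverse_kinematics(position, orientation): joint angles nearest the present ones, or None.
- sense(): the state.
- camera(name): name is "scene" or "side" or "wrist"; returns (picture, depth): 420x560x3 uint8, red, green, blue; 420x560 float32, m along the optical axis (not along the pixel's ray), 0 where there is no reading.
- camera_params(name): a dict with "K" (3x3 intrinsics, pixels), "dist" ([k1, k2, p1, p2, k3] as OpenCV has them; the pictures are not rectified), "position" and "rotation" of the camera in the world; the wrist camera has in their place "tool_from_camera" (4x4, takes a point from camera to tool coordinates, whose origin is the TCP and whose axes are the flange's). Camera axes: x right, y down, z forward; pixel columns grow to the right and rows downward; lengths in m; the calibration is good to about 2 mm. A picture is of the moment at which its call begins: read the wrist's pose just before it. camera_params takes no time and is no camera call.
A pose or a line that the arm cannot do raises Unreachable and nothing moves.
- finish_job(): hands the job in; it is judged then, once.
The state is a dict: "time_s": time; "joint_pos": joint angles; "qd": joint speeds; "joint_efforts": joint torques, N m; "position": TCP position; "tcp_rot": TCP orientation; "wrist_force": force on the tool from outside, world axes, zero at the start; "ft_torque": the same for the moment, N m; "finger_gap": finger opening in m; "gripper_force": force on a finger pad.
Only numpy, scipy, OpenCV 4.12 (cv2) and the standard library are available. Lean on these libraries where they do the work, as an engineer would, in place of code of your own. Each camera call takes 0.05 s, during which the arm holds its last target. There are 200 camera calls.

TASK

The microscope objective case is standing open: first fold its upright inner flap all the way down over the objectives, then swing the hinged lid fully shut over it. Only push with the fingertips or the outside of the fingers: do not pinch the flap or the lid and do not slam them, and leave the things standing around the case alone.

Things in the scene. Friction and masses are not known exactly. Their poses are not given: they have to be found in the camera images.
- case: Grey plastic instrument case without its lid, 180 (x) x 220 (y) x 85 (z) mm, walls 6 mm, bolted to the table. Origin: centre of its underside, at table height. Its x axis runs along both hinges, z up. The lid hinges on its +y rim, the inner flap just inside its -y wall. Inside are a dark foam bed and four brass objectives, all lower than 55 mm above the table.
- lid (a joint): Angle of the grey lid, a flat plate 180 mm wide (along case x), 220 mm from hinge to free edge and 10 mm thick, about 0.2 kg. 0 = shut, flat on the case rim (upper face 95.5 mm above the table); pi/2 = standing straight up; up to 1.95 = leaning outwards, away from the case. Stiff friction hinge: it stays at whatever angle it is left; a push of about 2 N at the free edge moves it. It cannot shut while the flap is upright: it jams against the flap.
- lid_hinge (a point): Point on the lid's hinge line, middle of its length, on the OUTER face (the upper one when shut) of the lid, 10 mm from the pivot, which lies on the lid's inner face, flush with the case's +y outer wall face and 85.5 mm above the table. Turns with the lid: z is the normal of the outer face (up when shut), -y points from hinge to free edge, x is along the case's x.
- lid_edge (a point): Middle of the lid's free edge, on the outer face; 220 mm from lid_hinge. Axes as lid_hinge.
- flap (a joint): Angle of the white inner flap, a flat plate 160 mm wide (along case x), 150 mm from hinge to free edge and 6 mm thick, about 0.08 kg. 0 = folded down, lying level inside the case over the objectives (upper face 66 mm above the table, 19 mm below the rim); pi/2 = standing straight up; up to 1.7 = leaning slightly outwards over the -y wall. Friction hinge: it stays where it is left; a push of under 2 N at the free edge moves it.
- flap_hinge (a point): Point on the flap's hinge line, middle of its length, on the OUTER face (the upper one when folded down), 6 mm from the pivot, which lies on the inner face, 12 mm inside the case's -y outer wall face and 60 mm above the table. Turns with the flap: z is the normal of the outer face (up when down), +y points from hinge to free edge, x is along the case's x.
- flap_edge (a point): Middle of the flap's free edge, on the outer face; 150 mm from flap_hinge. Axes as flap_hinge.
- jar: Bystander: round aluminium objective jar with black screw cap, 46 mm diameter, 60 mm tall, loose. Origin: centre of its underside.
- bottle: Bystander: small amber bottle with cap, 40 mm diameter, 85 mm tall, loose. Origin: centre of its underside.
- mouse: Bystander: black computer mouse, 100 x 58 x 26 mm, loose. Origin: centre of its underside.
- gauge: Bystander: steel pin 12 mm thick on a 50 x 50 x 12 mm aluminium foot, 62 mm tall overall, loose. Origin: centre of its underside.

How it is judged:
By the outcome, as a careful person would: the job done as asked, in the order asked, and still so for the second after the job is handed in, with the robot touching nothing.
It also fails if it takes over 53 s, if anything falls off the work surface, if the arm or the gripper's body presses on something with over 40 N, if the wrist force passes 120 N, or if a joint passes its speed limit or range.

## Working session

There is one attempt and no reset: what is moved stays moved. The work goes in short steps, each a Python script; the robot and the scene stay as the last script left them, time stands still between calls to the robot, and variables do not carry over. Pictures are saved under pics/ and viewed, at most 10 in all, crops included, and the job is handed in when it is done.

```bash
mkdir -p pics; python3 - <<'E'
from rig import *
import cv2,numpy as np
s=sense();print(s['time_s'],s['position'],s['finger_gap'])
for n in ['scene','side']:
    im,d=camera(n);cv2.imwrite(f'pics/{n}.png',cv2.cvtColor(im,cv2.COLOR_RGB2BGR));np.save(f'pics/{n}.npy',d)
    p=camera_params(n);print(n,p)
E
```

```text
0.0 [ 0.15164392 -0.65718155  0.25523911] 0.08538237724042186
scene {'K': array([[411.80267688,   0.        , 275.56142603],
       [  0.        , 411.80267688, 207.67043276],
       [  0.        ,   0.        ,   1.        ]]), 'dist': array([0.02380723, 0.        , 0.        , 0.        , 0.        ]), 'position': array([1.11722216, 0.18994512, 0.82454805]), 'rotation': array([[-2.48579206e-01,  7.60094404e-01, -6.00387271e-01],
       [ 9.68611457e-01,  1.94764262e-01, -1.54462705e-01],
       [-4.72253582e-04, -6.19938206e-01, -7.84650494e-01]])}
side {'K': array([[410.57841226,   0.        , 283.81788478],
       [  0.        , 410.57841226, 210.94907654],
       [  0.        ,   0.        ,   1.        ]]), 'dist': array([0.02309674, 0.        , 0.        , 0.        , 0.        ]), 'position': array([ 0.01473597, -0.03381399,  0.83671545]), 'rotation': array([[ 0.10782816, -0.79622389,  0.59531555],
       [-0.99408842, -0.07870212,  0.0747943 ],
       [-0.01270041, -0.59986123, -0.80000325]])}
```

View pics/scene.png

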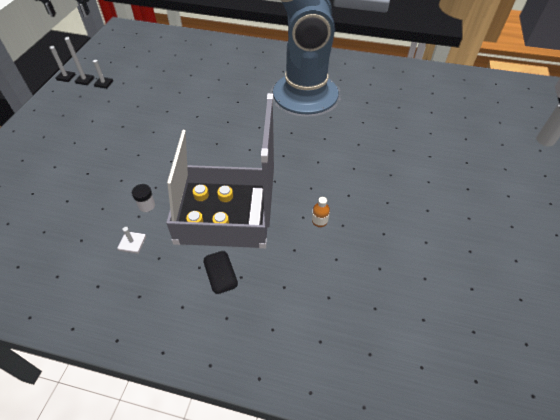

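View pics/side.png

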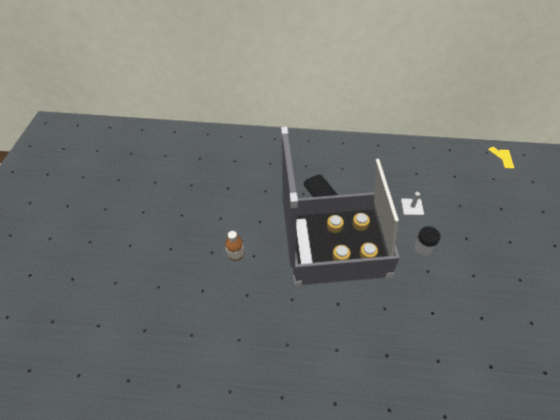

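The scene shows the case at about (220,205), with the lid upright on its +y side (265,130) and the flap upright on its -y side (180,170). The jar is at (143,197), gauge at (130,240), mouse at (220,272) and bottle at (321,212). The side view agrees. Next I'll make a metric top view and a front view from the depth data.

```bash
cat > h.py <<'E'
from rig import *
import cv2,numpy as np
def cloud(n,d,p):
    v,u=np.nonzero(d>0); z=d[v,u]
    r=cv2.undistortPoints(np.c_[u,v].astype(float).reshape(-1,1,2),p['K'],p['dist'])[:,0]
    return (np.c_[r,np.ones(len(r))]*z[:,None])@p['rotation'].T+p['position']
E
python3 - <<'E'
from h import *
out=[]
for n in ['scene','side']:
    P=cloud(n,np.load(f'pics/{n}.npy'),camera_params(n))
    P=P[(P[:,0]>.35)&(P[:,0]<.95)&(P[:,1]>-.4)&(P[:,1]<.3)&(P[:,2]>.012)&(P[:,2]<.4)]
    np.save(f'pics/P{n}.npy',P)
    I=np.zeros((600,700,3),np.uint8)
    # top view: x up, y left, 1mm/px
    o=np.argsort(P[:,2]);Q=P[o]
    c=cv2.applyColorMap(np.clip(Q[:,2]/.32*255,0,255).astype(np.uint8),cv2.COLORMAP_JET)
    for q,k in zip(Q,c[:,0]): cv2.circle(I,(int((.3-q[1])*1000),int((.95-q[0])*1000)),1,k.tolist(),-1)
    for g in range(0,700,100): I[:,g]=80
    for g in range(50,600,100): I[g,:]=80
    out.append(cv2.resize(I,(400,343)))
    F=np.zeros((400,700,3),np.uint8)
    for q in P: 
        if .45<q[0]<.85:cv2.circle(F,(int((.3-q[1])*1000),int((.4-q[2])*1000)),1,(255,255,255) if n=='scene' else (0,255,255),-1)
    for g in range(0,700,100): F[:,g]=80
    for g in range(0,400,100): F[g,:]=80
    out.append(cv2.resize(F,(400,229)))
cv2.imwrite('pics/top.png',np.hstack([np.vstack(out[:2]),np.vstack(out[2:])]))
E
```

```text
(no output)
```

View pics/top.png

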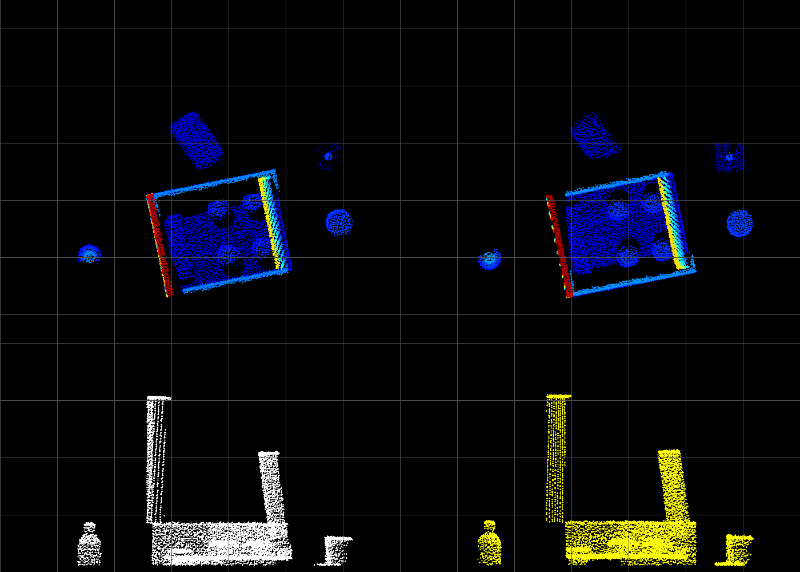

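```bash
python3 - <<'E'
from h import *
for n in ['scene','side']:
    P=np.load(f'pics/P{n}.npy')
    C=P[(P[:,1]<.06)&(P[:,1]>-.23)&(P[:,0]>.5)&(P[:,0]<.76)]
    r=C[(C[:,2]>.079)&(C[:,2]<.088)]
    rect=cv2.minAreaRect(r[:,:2].astype(np.float32)*1000);print(n,rect,'rim z',np.median(r[:,2]), np.percentile(C[:,2],99.5))
    b=cv2.boxPoints(rect);e=b[1]-b[0];f=b[2]-b[1]
    for k in (e,f):print(np.degrees(np.arctan2(k[1],k[0])),np.hypot(*k))
    for z0,z1,name in ((.25,.285,'lid'),(.12,.19,'flap')):
        for y0,y1 in ((-.3,-.09),(-.09,.1)):
            q=C[(C[:,2]>z0)&(C[:,2]<z1)&(C[:,1]>y0)&(C[:,1]<y1)]
            if len(q)<50: continue
            c=q.mean(0);w=np.linalg.svd(q-c,full_matrices=False)[2][2];w*=np.sign(w[1])
            print(name,y0,len(q),c,w,'yaw',np.degrees(np.arctan2(-w[0],w[1])),'tilt',np.degrees(np.arcsin(w[2])),np.std((q-c)@w))
    for nm,m in (('jar',(-.33,-.26,.59,.65)),('bottle',(.1,.18,.5,.6)),('gauge',(-.31,-.23,.66,.75)),('mouse',(-.11,.02,.64,.8))):
        q=P[(P[:,1]>m[0])&(P[:,1]<m[1])&(P[:,0]>m[2])&(P[:,0]<m[3])]
        print(nm,q.min(0),q.max(0)) if len(q) else 0
E
```

```text
scene ((572.0233764648438, -75.07205963134766), (145.68869018554688, 231.2681427001953), 3.5411176681518555) rim z 0.0830563575927189 0.30506776651720424
-86.45889 231.26814
3.5411148 145.68867
lid -0.09 128 [0.58293162 0.03448714 0.26760433] [-0.14001682  0.99014584  0.00255243] yaw 8.048846046094129 tilt 0.14624375616266433 0.0026401469053753067
flap -0.3 402 [ 0.58180228 -0.17057492  0.15621276] [-0.18257395  0.97398518 -0.13423717] yaw 10.61691216913984 tilt -7.714511341774514 0.0011707098981827808
flap -0.09 194 [0.58131687 0.03507115 0.15642535] [-0.14201239  0.98984876  0.00564925] yaw 8.164442595610137 tilt 0.3236801884837628 0.0026262487684275597
bottle [0.50000505 0.12318219 0.01203281] [0.52211467 0.16320717 0.08629122]
gauge [ 0.66085118 -0.29594437  0.01200154] [ 0.70026773 -0.25060476  0.06229703]
mouse [ 0.65404472 -0.09083954  0.01201559] [0.7539696  0.00095673 0.0288336 ]
side ((600.0398559570312, -106.54769897460938), (263.08770751953125, 130.63339233398438), 71.29237365722656) rim z 0.08498762834890139 0.30785783588206195
-18.707626 130.63339
71.29238 263.08768
lid -0.09 63 [0.5477682  0.03107246 0.2679991 ] [-0.19927597  0.97989539  0.00970149] yaw 11.495171325730167 tilt 0.5558629251230646 8.823593735766006e-05
flap -0.3 401 [ 0.56548437 -0.17287986  0.1566551 ] [-0.19637316  0.97143294 -0.13325022] yaw 11.428217480071558 tilt -7.6574509593116975 0.0002610084231076361
flap -0.09 96 [0.55182064 0.03278232 0.15545518] [-0.19918842  0.97992867  0.00798617] yaw 11.48987549417226 tilt 0.45757884680322547 8.969872754211556e-05
jar [ 0.64907501 -0.27589434  0.01210682] [ 0.64973796 -0.26909174  0.01390958]
bottle [0.50006577 0.12384259 0.02478893] [0.5137536  0.16283699 0.08950751]
gauge [ 0.66013055 -0.30212493  0.0120661 ] [ 0.70076414 -0.25169863  0.06563097]
mouse [ 0.67349719 -0.08693438  0.0121259 ] [0.75354804 0.00294351 0.0321786 ]
```

```bash
python3 - <<'E'
from h import *
a=np.radians(11.45);R=np.array([[np.cos(a),-np.sin(a)],[np.sin(a),np.cos(a)]])
for n in ['scene','side']:
    P=np.load(f'pics/P{n}.npy');L=np.c_[(P[:,:2]-[.543,-.08])@R,P[:,2]]
    m=(abs(L[:,0])<.13)&(abs(L[:,1])<.14);L=L[m]
    pr=lambda nm,v:print(n,nm,len(v),np.round(np.percentile(v,[2,50,98]),4)) if len(v) else 0
    r=L[(L[:,2]>.081)&(L[:,2]<.089)]
    pr('front wall x',r[(r[:,0]>.07)&(abs(r[:,1])<.08),0]);pr('back wall x',r[(r[:,0]<-.07)&(abs(r[:,1])<.08),0])
    s=L[(L[:,2]>.02)&(L[:,2]<.07)];pr('outer front x',s[(s[:,0]>.086)&(abs(s[:,1])<.08),0])
    pr('-y rim',r[(r[:,1]<-.1),1])
    t=L[(L[:,2]>.12)];l=t[t[:,1]>.07];pr('lid x',l[:,0]);pr('lid y',l[:,1]);pr('lid top z',l[l[:,2]>.3,2]);pr('lid top y',l[l[:,2]>.3,1])
    f=t[t[:,1]<-.05];pr('flap x',f[:,0]);pr('flap y',f[:,1]);k=f[f[:,2]>.2];pr('ftop y',k[:,1]);pr('ftop z',k[:,2])
    k=f[(f[:,2]<.14)];pr('flap y z.13',k[:,1])
E
```

```text
scene front wall x 200 [0.0804 0.0849 0.0882]
scene back wall x 154 [-0.094  -0.0892 -0.0853]
scene outer front x 673 [0.0861 0.087  0.1282]
scene -y rim 107 [-0.1208 -0.1068 -0.1016]
scene lid x 1075 [-0.0866  0.0426  0.0881]
scene lid y 1075 [0.097  0.1053 0.1081]
scene lid top z 355 [0.3017 0.3042 0.306 ]
scene lid top y 355 [0.0968 0.102  0.1071]
scene flap x 726 [-0.0795  0.0114  0.0773]
scene flap y 726 [-0.1014 -0.094  -0.0892]
scene ftop y 208 [-0.0949 -0.0913 -0.0886]
scene ftop z 208 [0.2008 0.2072 0.2093]
scene flap y z.13 120 [-0.1043 -0.0997 -0.0982]
side front wall x 220 [0.0804 0.0834 0.0884]
side back wall x 290 [-0.0943 -0.0905 -0.0859]
side -y rim 113 [-0.1215 -0.1065 -0.1013]
side lid x 1266 [-0.0931 -0.0371  0.0797]
side lid y 1266 [0.098  0.1065 0.109 ]
side lid top z 471 [0.3019 0.3068 0.3087]
side lid top y 471 [0.0976 0.1028 0.1078]
side flap x 918 [-0.083  -0.0196  0.0741]
side flap y 918 [-0.1019 -0.0935 -0.0886]
side ftop y 294 [-0.0958 -0.0909 -0.0883]
side ftop z 294 [0.2005 0.2096 0.2121]
side flap y z.13 142 [-0.1045 -0.0994 -0.0978]
```

```bash
cat >> h.py <<'E'
A=np.radians(11.45);ex=np.array([np.cos(A),np.sin(A),0]);ey=np.array([-np.sin(A),np.cos(A),0]);ez=np.array([0,0,1.])
O=np.array([.5425,-.0924,0]);H=.011
def W(x,y,z): return O+x*ex+y*ey+z*ez
def tool(side,tilt,flip):
    # side=+1 points to +y (flap), -1 points to -y (lid); closing axis along case x
    z=side*np.sin(tilt)*ey-np.cos(tilt)*ez; y=ex*flip
    return np.c_[np.cross(y,z),y,z]
def pose(side,th,rho,tilt,x=0,gap=0):
    # TCP position for tip touching outer face at angle th
    y0,z0,t=((-.098,.060,.006) if side>0 else (.110,.0855,.010))
    d=t+H*abs(np.sin(th-tilt))+gap
    y=y0+side*(rho*np.cos(th)-d*np.sin(th)); z=z0+rho*np.sin(th)+d*np.cos(th)
    return W(x,y-side*.025*np.sin(tilt),z+.025*np.cos(tilt))
E
python3 - <<'E'
from h import *
np.set_printoptions(precision=2,suppress=True)
s=sense();print(s['tcp_rot']);print(camera_params('wrist')['tool_from_camera'])
for side,rho,x in ((1,.12,0),(-1,.18,0)):
  for tilt in (0,20,30):
    for f in (1,-1):
      print(side,tilt,f)
      for th,g in ((85,.05),(90,0),(45,0),(0,0)):
        T=np.radians(tilt);q=inverse_kinematics(pose(side,np.radians(th),rho,T,x,g),tool(side,T,f));print(pose(side,np.radians(th),rho,T,x,g),None if q is None else np.array(q))
E
```

```text
[[ 0.97  0.22 -0.  ]
 [ 0.22 -0.97  0.  ]
 [-0.   -0.   -1.  ]]
[[-0.   -0.97 -0.26  0.07]
 [ 1.   -0.   -0.    0.  ]
 [ 0.   -0.26  0.97 -0.12]
 [ 0.    0.    0.    1.  ]]
1 0 1
[ 0.57 -0.24  0.21] [ 0.79  0.5  -0.63  1.69  0.33  1.06  0.25]
[ 0.57 -0.21  0.2 ] [ 0.75  0.48 -0.65  1.74  0.33  1.03  0.19]
[ 0.55 -0.11  0.18] [ 0.65  0.45 -0.67  1.86  0.34  0.95  0.03]
[ 0.54 -0.07  0.09] [ 0.53  0.54 -0.63  1.97  0.45  0.77 -0.16]
1 0 -1
[ 0.57 -0.24  0.21] [ 0.32  0.42  0.02  1.72 -0.01  1.   -2.6 ]
[ 0.57 -0.21  0.2 ] [-0.47  0.63  1.11  1.81 -0.63  1.11 -2.07]
[ 0.55 -0.11  0.18] [-0.66  0.59  1.12  1.94 -0.63  1.02 -2.2 ]
[ 0.54 -0.07  0.09] [-0.71  0.75  1.11  2.04 -0.87  0.93 -2.07]
1 20 1
[ 0.57 -0.25  0.21] [ 0.9   0.63 -0.66  1.54  0.07  1.25  0.47]
[ 0.57 -0.21  0.2 ] [ 0.9   0.61 -0.71  1.61  0.08  1.2   0.42]
[ 0.55 -0.12  0.18] [ 0.81  0.56 -0.72  1.77  0.04  1.06  0.33]
[ 0.54 -0.08  0.09] [ 0.73  0.64 -0.68  1.88  0.07  0.86  0.28]
1 20 -1
[ 0.57 -0.25  0.21] [ 0.43  0.54  0.05  1.57 -0.31  1.27 -2.34]
[ 0.57 -0.21  0.2 ] [ 0.41  0.51  0.01  1.64 -0.31  1.22 -2.38]
[ 0
[... 1461 characters left out ...]
 0.04 0.29] [ 0.56  0.41 -1.17  1.85  0.72  1.36  2.5 ]
[ 0.54 -0.09  0.25] [ 0.8   0.5  -1.17  1.88  0.86  1.26  2.64]
[ 0.55 -0.15  0.12] [-0.75  0.71  1.11  2.04 -0.52  0.65 -2.34]
-1 30 1
[0.51 0.08 0.29] [ 0.42  0.5  -1.23  1.84  0.87  1.56 -0.86]
[0.51 0.05 0.29] [ 0.47  0.48 -1.21  1.86  0.88  1.51 -0.81]
[ 0.54 -0.09  0.24] [ 0.47  0.37 -0.79  1.93  0.86  1.19 -0.54]
[ 0.55 -0.15  0.12] [ 0.35  0.51 -0.52  2.02  1.03  0.94 -0.66]
-1 30 -1
[0.51 0.08 0.29] [ 0.39  0.47 -1.17  1.84  0.85  1.53  2.3 ]
[0.51 0.05 0.29] [ 0.46  0.46 -1.17  1.86  0.87  1.49  2.35]
[ 0.54 -0.09  0.24] [ 0.71  0.53 -1.17  1.92  1.02  1.36  2.48]
[ 0.55 -0.15  0.12] [ 0.78  0.79 -1.18  1.99  1.32  1.36  2.33]
```

```bash
cat >> h.py <<'E'
H=.0145
def tool(side,tilt):
    z=side*np.sin(tilt)*ey-np.cos(tilt)*ez
    return np.c_[ex,np.cross(z,ex),z]
def snap(n,f):
    im,d=camera(n);cv2.imwrite(f'pics/{f}.png',cv2.cvtColor(im,cv2.COLOR_RGB2BGR));return d
E
python3 - <<'E'
from h import *
np.set_printoptions(precision=2,suppress=True)
T=np.radians(22);r=np.radians
for side,rho in ((1,.115),(-1,.18)):
  for th,g in ((88,.07),(82,0),(45,0),(0,0)):
    q=inverse_kinematics(pose(side,r(th),rho,T,0,g),tool(side,T));print(side,th,None if q is None else np.array(q))
command_gripper(0.0,20)
movep(pose(1,r(82),.115,T,0,.07),tool(1,T))
move_l(pose(1,r(82),.115,T,0,.012),feed=.1)
s=sense();print(s['time_s'],s['position'],s['finger_gap'],s['wrist_force'])
snap('scene','a1');snap('side','a2')
a=cv2.imread('pics/a1.png')[20:320,60:460];b=cv2.imread('pics/a2.png')[20:320,140:540]
cv2.imwrite('pics/a.png',np.vstack([np.hstack([a,b])]))
E
```

```text
1 88 [ 0.65  0.6  -0.21  1.5  -0.19  1.3  -0.84]
1 82 [ 0.59  0.53 -0.25  1.64 -0.21  1.2  -0.91]
1 45 [ 0.55  0.5  -0.32  1.77 -0.22  1.08 -0.99]
1 0 [ 0.53  0.58 -0.38  1.87 -0.19  0.88 -1.04]
-1 88 [-0.62  0.21  0.14  1.87  0.37  1.19 -2.01]
-1 82 [ 0.62  0.44 -1.22  1.85  0.78  1.39 -2.23]
-1 45 [ 0.53  0.35 -0.79  1.9   0.71  1.12 -1.96]
-1 0 [ 0.24  0.45 -0.29  1.99  0.75  0.79 -1.94]
3.6833 [ 0.57 -0.21  0.2 ] 0.0001239736468573795 [-0.29  0.07  0.21]
```

View pics/a.png

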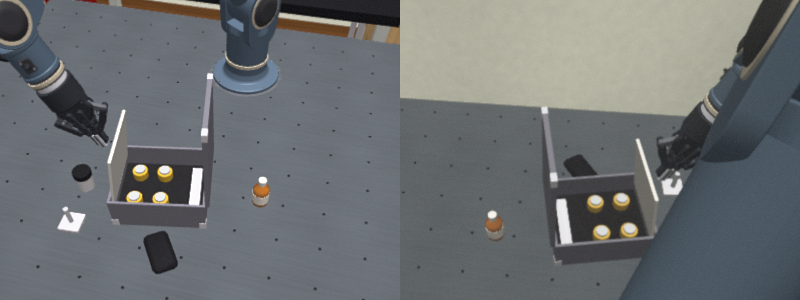

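The closed fingertips, at (107,142) in the left half, stand just outside the flap. The arm comes in from the -y side, well clear of the lid, so I'll fold the flap now.

```bash
python3 - <<'E'
from h import *
np.set_printoptions(precision=2,suppress=True)
T=np.radians(22);r=np.radians;R=tool(1,T)
for th in (75,65,55,45,35,25,16,8,2):
    hit=move_l(pose(1,r(th),.115,T),feed=.06,until_force=15)
    s=sense();print(th,hit,s['time_s'],s['wrist_force'])
    if hit: break
else:
    hit=move_l(pose(1,0,.115,T)-[0,0,.006],feed=.025,until_force=7);s=sense()
    print(hit,s['time_s'],s['wrist_force'],s['position']-pose(1,0,.115,T))
snap('scene','b1');snap('side','b2')
a=cv2.imread('pics/b1.png')[20:320,60:460];b=cv2.imread('pics/b2.png')[20:320,140:540]
cv2.imwrite('pics/b.png',np.hstack([a,b]))
E
```

```text
75 False 4.3833 [ 0.38 -0.47 -0.63]
65 False 4.9 [ 0.01  0.38 -0.07]
55 False 5.4167 [1.44 0.05 0.24]
45 False 5.9417 [ 0.46  0.58 -0.15]
35 False 6.4667 [ 0.14 -0.04  0.74]
25 False 6.9917 [ 0.18  0.25 -0.41]
16 False 7.4333 [ 1.12  0.03 -0.38]
8 False 7.8167 [-0.16 -0.23 -0.37]
2 False 8.1417 [ 0.62 -0.22  0.63]
True 8.5 [-0.73 -1.5   7.29] [ 0. -0. -0.]
```

View pics/b.png

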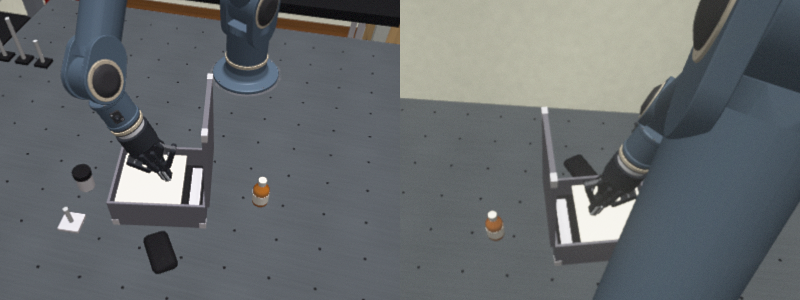

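The flap lies flat over the objectives (white plate at (150,180) in the left half), with firm contact at the expected height. Next I'll retreat upwards and cross over to the outer side of the lid.

```bash
python3 - <<'E'
from h import *
np.set_printoptions(precision=2,suppress=True)
T=np.radians(22);r=np.radians
print(move_l(pose(1,0,.115,T)-[0,0,.006],feed=.02,until_force=6))
p=sense()['position'];move_l([p[0],p[1],.44],feed=.25)
s=sense();print(s['time_s'],s['joint_pos'],s['wrist_force'])
for t in (0,10,20):
  for z in (.44,None):
    P=pose(-1,r(90),.18,r(t),0,.06)
    if z:P[2]=z
    for fl in (1,-1):
      R=tool(-1,r(t))@np.diag([fl,fl,1]);q=inverse_kinematics(P,R);print(t,z,fl,None if q is None else np.array(q))
E
```

```text
False
10.4083 [ 0.48  0.26 -0.29  1.48 -0.28  1.57 -1.16] [-0.14  0.63  0.74]
0 0.44 1 [ 0.12  0.12 -0.45  1.61  0.05  1.43 -1.7 ]
0 0.44 -1 [ 0.7   0.25 -1.18  1.58  0.23  1.46  1.27]
0 None 1 [ 0.11  0.21 -0.45  1.85  0.1   1.11 -1.74]
0 None -1 [ 0.65  0.38 -1.17  1.82  0.38  1.19  1.13]
10 0.44 1 [ 0.06  0.13 -0.49  1.61  0.23  1.46 -1.83]
10 0.44 -1 [ 0.59  0.26 -1.18  1.59  0.4   1.53  1.15]
10 None 1 [ 0.06  0.22 -0.51  1.85  0.3   1.16 -1.94]
10 None -1 [ 0.54  0.4  -1.17  1.83  0.55  1.28  0.97]
20 0.44 1 [ 0.02  0.15 -0.56  1.61  0.41  1.53 -1.96]
20 0.44 -1 [ 0.47  0.29 -1.18  1.6   0.57  1.62  1.03]
20 None 1 [ 0.04  0.26 -0.61  1.85  0.5   1.25 -2.14]
20 None -1 [ 0.43  0.43 -1.17  1.83  0.71  1.4   0.81]
```

```bash
python3 - <<'E'
from h import *
np.set_printoptions(precision=4,suppress=True)
r=np.radians;t=r(10)
P=pose(-1,r(90),.18,t,0,.05);P[2]=.44
movep(P,tool(-1,t))
d=snap('scene','c1');snap('side','c2')
L=cloud('scene',d,camera_params('scene'))-O;L=np.c_[L@ex,L@ey,L[:,2]]
q=L[(abs(L[:,0])<.06)&(L[:,1]>-.09)&(L[:,1]<.045)&(L[:,2]<.12)&(L[:,2]>.03)]
A_=np.c_[q[:,1],np.ones(len(q))];c=np.linalg.lstsq(A_,q[:,2],rcond=None)[0];print('flap slope deg',np.degrees(c[0]),'z mid',np.median(q[:,2]),np.std(A_@c-q[:,2]))
q=L[(abs(L[:,0])<.09)&(L[:,1]>.07)&(L[:,1]<.13)&(L[:,2]>.28)&(L[:,2]<.32)];print('lid edge',np.median(q,0),sense()['time_s'])
a=cv2.imread('pics/c1.png')[20:320,60:460];b=cv2.imread('pics/c2.png')[20:320,140:540]
cv2.imwrite('pics/c.png',np.hstack([a,b]))
E
```

```text
flap slope deg 0.10484947943024586 z mid 0.06469763058741379 0.0013883082462286987
lid edge [0.0156 0.1149 0.3039] 11.25
```

View pics/c.png

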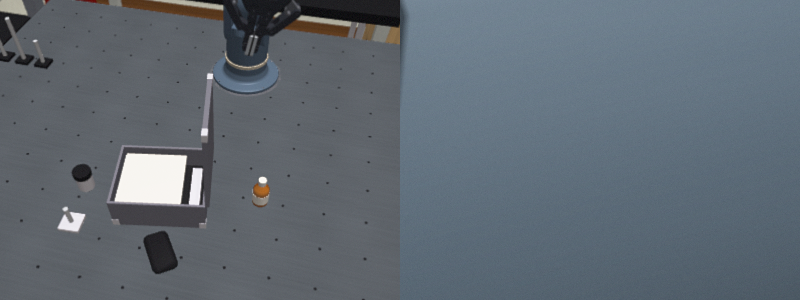

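The flap is flat (slope 0.1°) and the lid hasn't been touched. The gripper is above and outside the lid, so I'll go down and push it shut.

```bash
python3 - <<'E'
from h import *
np.set_printoptions(precision=4,suppress=True)
r=np.radians;t=r(10);rho=.18
hit=move_l(pose(-1,r(90),rho,t,0,.04),feed=.12,until_force=6)
s=sense();print(hit,s['time_s'],s['wrist_force'])
if not hit:
  for th in (88,79,70,61,52):
    hit=move_l(pose(-1,r(th),rho,t),feed=.07,until_force=15)
    s=sense();print(th,hit,s['time_s'],s['wrist_force'])
    if hit: break
snap('scene','d1')
E
```

```text
False 12.65 [ 0.854   0.1926 -0.1459]
88 False 13.4667 [-0.8177 -0.1378 -0.396 ]
79 False 14.0333 [ 0.6847 -0.517   1.0793]
70 False 14.6 [-0.0355 -0.6003  0.598 ]
61 False 15.175 [0.4514 0.0885 0.0338]
52 False 15.75 [0.7567 0.8497 0.8181]
```

View pics/d1.png

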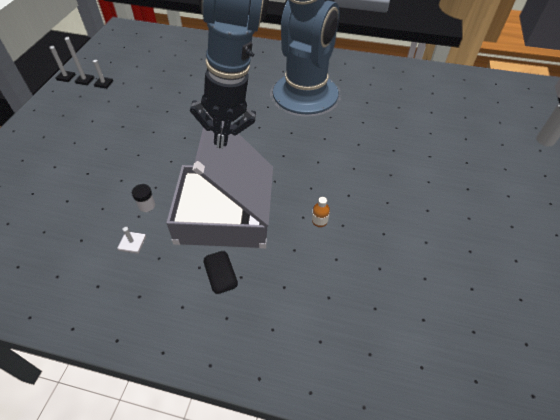

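The lid is about half shut, with the fingertips at (222,140) on its outer face. I'll keep pushing.

```bash
python3 - <<'E'
from h import *
np.set_printoptions(precision=4,suppress=True)
r=np.radians;t=r(10);rho=.18
for th in (43,34,26,18,11,5,1.5):
    hit=move_l(pose(-1,r(th),rho,t),feed=.06,until_force=15)
    s=sense();print(th,hit,s['time_s'],s['wrist_force'])
    if hit: break
else:
    hit=move_l(pose(-1,0,rho,t)-[0,0,.008],feed=.02,until_force=10);s=sense()
    print(hit,s['time_s'],s['wrist_force'],s['position']-pose(-1,0,rho,t))
    p=s['position'];move_l([p[0],p[1],.42],feed=.2)
    movep([.35,-.45,.42],tool(1,0))
d=snap('scene','e1')
L=cloud('scene',d,camera_params('scene'))-O;L=np.c_[L@ex,L@ey,L[:,2]]
q=L[(abs(L[:,0])<.08)&(abs(L[:,1])<.1)&(L[:,2]<.2)&(L[:,2]>.03)]
A_=np.c_[q[:,1],np.ones(len(q))];c=np.linalg.lstsq(A_,q[:,2],rcond=None)[0];print('lid slope deg',np.degrees(c[0]),'z',np.median(q[:,2]),np.std(A_@c-q[:,2]),sense()['time_s'])
E
```

```text
43 False 16.45 [-0.3225  0.382  -0.4879]
34 False 17.1083 [0.9306 0.2117 0.4578]
26 False 17.7083 [0.4168 0.7197 0.2952]
18 False 18.3083 [-0.3773  0.4579  0.3659]
11 False 18.8583 [ 0.067  -0.2823 -0.1945]
5 False 19.3083 [-0.6609 -0.0061 -0.4242]
1.5 False 19.625 [ 0.0974 -0.38    0.2473]
True 20.0583 [-1.9501  0.7792  6.6621] [ 0.0004  0.0001 -0.0016]
lid slope deg 0.05150953756018905 z 0.09419552476591292 0.0013087868130914919 23.1
```

View pics/e1.png

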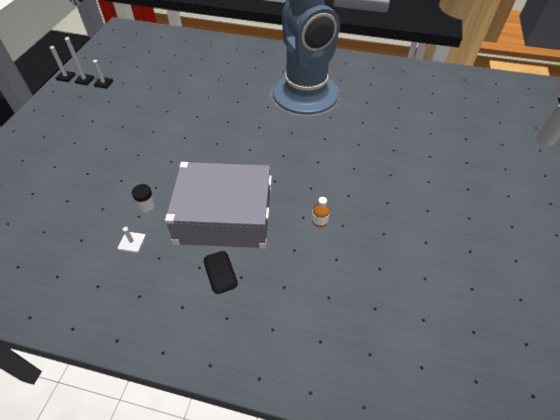

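The lid is shut flat (at (220,195)), the jar, bottle, mouse and gauge are where they were, and the arm is clear.

```bash
python3 -c "
from rig import *
print(finish_job())"
```

```text
the job is handed in; nothing more can be done
None
```

I folded the flap flat, then pushed the lid fully shut. The job is handed in at about 23 s with nothing else moved and the arm clear of the case.

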